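# Load two blocks into the sprung inspection nest

### The job

Load both inverted-T steel blocks into the feed track of the inspection nest: draw the sprung follower back by its knob, hook it into the side notch of its catch and let go, stand the two blocks one behind the other on the track floor between follower and end stop, then unhook the knob and ease the follower down onto them so that it presses them together against the stop. Never ram the knob against the end of its slot or the follower into the blocks, do not let the follower snap shut, and leave everything else on the table alone.

Things in the scene. Friction and masses are not known exactly. Their poses are not given: they have to be found in the camera images.
- nest: Inspection nest fixed on the table: dark perforated plate 260 (x) x 140 (y) x 12 mm, feed track along its x axis, end stop at +x, catch plate over the track's rear. Origin: centre of the plate's underside, z up; all nest coordinates below are from here, in mm. Its slotted catch plate stands fast, but over 20 N of the knob's neck against it damages it.
- track_floor (a point): Middle of the track's loading space, on its floor (the plate's top): nest x 52, y 0, z 12. Two aluminium side walls from x -23 to 92, clear width 33 (y -16.5 to 16.5), 10 high plus a 4 mm flare opening outward: top at z 26, outer faces at y +-22.5. Axes as the nest's.
- stop_face (a point): Middle of the steel end stop's flat face, which looks to nest -x: nest x 80, y 0, z 27; the stop's top is at z 42. The blocks must end pressed against it.
- lane (a point): Point on the nest below the knob as found: x -25, y 0, z 40 (top of the flat aluminium catch plate, 60 wide). Its slot for the 10 mm neck: a lane 13 wide along the track; at its rear (-x) end a side notch to +y, 13 long in x. One straight wall ends both. The plate is clamped differently each time: the neck meets that wall at follower 41 to 67 mm, not reported: draw back gently and feel for it.
- follower (a joint): How far the follower is drawn back (to nest -x), m: 0 as found at its front limit. Its spring pushes to nest +x: 5 N at 0, plus 0.08 N per mm (9.8 N at 60 mm), friction 0.4 N, moving mass 0.3 kg. Reads about 0.028 when resting on both blocks against the stop. Let go well away from the blocks it snaps forward at over 0.4 m/s (limit 0.35). It may not press a block with over 30 N.
- face (a point): Middle of the follower's flat front face, which pushes the blocks: nest x 60 minus follower, y 0, z 28. The follower is a steel pusher 28 wide, from z 13 to 43, running in the track.
- handle (a joint): How far the knob with its neck is slid sideways on the follower, to nest +y, m: 0 in the lane as found (1.5 mm play there), about 0.010 in the side notch, limit 0.011. Friction 0.7 N, no spring. When hooked, the follower's spring pulls the neck onto the notch's front wall, 3 mm ahead of where it touches the rear wall, and it stays there when let go.
- knob (a point): Mid-height of the black upright round knob, 18 in diameter, 34 high (nest z 50 to 84, this point z 68), on a 10 mm neck through the catch plate's slot. At nest x = -25 minus follower, y = handle. 10 mm free between the catch plate and the knob's underside. Moves with the knob.
- block_a: Loose steel block of inverted-T section, about 160 g. Origin: centre of its underside, z up. Foot 24 (x) x 30 (y) x 14 mm high; web 24 (x) x 20 (y) above it up to 45 mm, with a cross bore along y. Goes into the track upright, its x axis along the track, either way round, and takes 24 mm of its length. Grip the web across its 20 mm, above foot and track walls.
- block_b: A second block, the same as block_a; either may go in first.
- bush: Bystander: round flanged steel bush, 38 mm across the flange, 40 mm high, standing on the table among the blocks. Origin: centre of its underside.
- sphere_stand: Bystander: black stand with a white ball, 70 mm across the foot, 160 mm high. Origin: centre of its underside.
- driver: Bystander: screwdriver, 170 mm long, lying on the table.
- gauge_ring: Bystander: steel ring, 60 mm across, 18 mm high. Origin: centre of its underside.
- wrench: Bystander: wrench, 150 mm long, lying on the table.
- vee_block: Bystander: dark steel channel block, 50 x 60 x 40 mm. Origin: centre of its underside.
Mind the look-alikes: they are no part of the job. Leave any yellow look-alike of the block_a alone.

How it is judged:
By the outcome, as a careful person would: the job done as asked, in the order asked, and still so for the second after the job is handed in, with the robot touching nothing.
It also fails if it takes over 72 s, if anything falls off the work surface, if the arm or the gripper's body presses on something with over 40 N, if the wrist force passes 120 N, or if a joint passes its speed limit or range.

### The arm

A 6-joint arm with a two-finger parallel gripper is mounted at the origin on the work surface. World frame = base frame: x ahead of the robot, y to its left, z up, the work surface at z = 0. Lengths are in mm, angles in rad, forces in N, time in s.
With the tool pointing down it reaches from about 275 to 750 mm from the base axis. Payload 10.2 kg.
Tool frame: the origin (TCP) lies at the very end of the fingers, on their centre line; the grasp point (between the pads) lies 19 mm behind it (ctrl.hold_point_z is the distance from the TCP to the grasp point, in mm); z points along the fingers, y is the direction in which the jaws open and shut (so a half turn about z gives the same grasp; the last joint's range is limited). The gripper opens to 85 mm and grips with 20 to 120 N. Pads are 22 mm wide; open, the fingers measure 114 mm over their backs; the gripper's body (76 mm by 85 mm) begins 54 mm behind the grasp point. The pads swing forward as they close: fully open they stand 13 mm farther back than shut.
Start: joints at [-1.52, 0.313, 1.498, -0, 1.331, -0.223], TCP at [141.942, -505.454, 231.294] pointing down, gripper open.
Joint ranges: [-2.94, 2.94], [-0.97, 2.17], [0.19, 2.56], [-1.23, 4.37], [0.02, 3.11], [-2.88, 2.88]. Speed limits (rad/s): [2.39, 2.39, 3.01, 3.14, 3.14, 3.14].

### API

Orientations are given as a unit quaternion [w, x, y, z].
In Python, from rig import readout, cams, workorder, spotter, ctrl gives the robot as it stands.
- The arm moves only by the tool step_arm, never from a script. Its argument "plan" is text: rows parted by semicolons, each of 5 numbers parted by spaces: the shift along the tool's x, y, z in cm, then the turn about the tool's z in degrees, then the opening in per cent of the stroke, from 0 (shut) to 100 (fully open). In form: x y z twist gripper; .... A call has 1 to 10 rows; each row is the pose to reach, as a shift and turn from the pose commanded when the call began, along the tool's axes at that moment; what a row does not reach only later rows make up. A row lasts 1/10 s, in which the tool goes at most 50 mm and 8.59 degrees, less where a joint would pass 70% of its speed; a pose out of reach is approached as far as the arm can. A call with a gripper value outside its range is refused whole. The fingers move at their own pace and stop on an object; "grip_force" is the grip in N (left out, the last holds). Time passes only in rows, so rows that repeat a pose let the fingers close. It gives the time, the measured TCP pose, the force and the opening at its end, in the units of the state.
- readout.sense(): the state, without advancing time (a new reading comes with each control period).
- cams.capture(name): name is "scene" or "top" or "wrist"; returns (picture, depth): 420x560x3 uint8, red, green, blue; 420x560 float32, mm along the optical axis (not along the pixel's ray), 0 where there is no reading.
- cams.camera_info(name): a dict with "vfov" (degrees; the focal length in pixels is half the picture's height over the tangent of half this angle, whatever the lens; pixels are square), "cx", "cy" (the principal point, pixels), "rvec" (rotation vector, rad) and "tvec" (3), from world to camera coordinates, as OpenCV has them. Camera axes: x right, y down, z forward; pixel columns grow to the right and rows downward; lengths in mm; the calibration is good to about 2 mm. A picture is of the moment at which its call begins: read the wrist's pose just before it. camera_info takes no time and is no camera call; for the wrist camera it gives the pose at the moment of the call.
- workorder.finish_job(): hands the job in, once; it reports no verdict.
Trained networks look in the newest picture that a camera, given by its name, has taken for a name from the list of things; names that differ only in an ending like _2 or _b are one class to them, and where a whole thing is asked for, a point or a joint stands for the part that bears it (a point fixed in the world has none). Each returns a list of dicts, best first, with "conf" (0 to 1); they miss things now and then, are a little off and sometimes report something else, mostly with a low value. They report only what shows in the picture. A call takes as long as a camera call. They do not tell look-alikes from the thing itself.
- spotter.regions_of(camera, target): "pixels" (420x560 bool, what is visible of it) and "extent" ([centre column, centre row, width, height] in pixels, round what is visible of it).
The state is a dict: "time_s": time; "joints": joint angles; "dq": joint speeds; "tau": joint torques, N m; "eef_pos": TCP position; "ee_rot": TCP orientation; "force": force on the tool from outside, world axes, zero at the start; "wrist_torque": the same for the moment, N m; "grip_width": opening from 0.0 (shut) to 1.0 (fully open).
Only numpy, scipy, OpenCV 4.12 (cv2) and the standard library are available. Lean on these libraries where they do the work, as an engineer would, in place of code of your own. Each camera call takes 0.05 s, during which the arm holds its last target. There are 200 camera calls.

## Working session

There is one attempt and no reset: what is moved stays moved. The work goes in short steps, Python scripts to look and compute and a tool call to move; the robot and the scene stay as the last step left them, time stands still between calls to the robot, and variables do not carry over. Pictures are saved under pics/ and viewed, about 8 in all and at most 12, crops included, and the job is handed in when it is done.

Besides the shell and the picture viewer there is one more tool, called after "Emit:" as name(argument=value, ...) on one line, values as JSON. step_arm: Moves the arm, as the interface text tells. Its arguments: {"type":"object","properties":{"plan":{"type":"string"},"grip_force":{"type":"number"}},"required":["plan"]}

```bash
mkdir -p pics; cat > h.py <<'E'
import numpy as np, cv2
from rig import readout, cams, workorder, spotter, ctrl
def K(i):
    f=210/np.tan(np.radians(i["vfov"])/2); return f,i["cx"],i["cy"]
def RT(i): return cv2.Rodrigues(np.array(i["rvec"],float))[0], np.array(i["tvec"],float).ravel()
def unproj(i,u,v,d):
    f,cx,cy=K(i);R,t=RT(i);u=np.asarray(u,float);v=np.asarray(v,float);d=np.asarray(d,float)
    P=np.stack([(u-cx)/f*d,(v-cy)/f*d,d],-1); return (P-t)@R
def cloud(i,D):
    v,u=np.mgrid[:420,:560]; return unproj(i,u,v,D)
def proj(i,P):
    f,cx,cy=K(i);R,t=RT(i);p=np.asarray(P)@R.T+t; return np.stack([p[...,0]/p[...,2]*f+cx,p[...,1]/p[...,2]*f+cy],-1)
def save(n,im): cv2.imwrite("pics/"+n,im[:,:,::-1])
E
python3 - <<'E'
from h import *
s=readout.sense(); print({k:np.round(v,3) for k,v in s.items()}, ctrl.hold_point_z)
for c in ["top","scene"]:
    i=cams.camera_info(c); im,D=cams.capture(c); save(c+".png",im); np.savez(c+".npz",im=im,D=D)
    P=cloud(i,D); print(c,i)
    for t in ["nest","block_a","knob","bush"]:
        for r in spotter.regions_of(c,t):
            m=r["pixels"]&(D>0); q=P[m]; 
            if len(q): print(c,t,round(r["conf"],2),np.round(r["extent"]),np.round(np.median(q,0)),"z98",np.round(np.percentile(q[:,2],98)))
E
```

```text
{'time_s': np.float64(0.0), 'joints': array([-1.52 ,  0.313,  1.498,  0.   ,  1.331, -0.223]), 'dq': array([ 0.001, -0.002, -0.   ,  0.001,  0.002, -0.001]), 'tau': array([-0.0000e+00, -4.1226e+01, -2.5975e+01, -0.0000e+00,  4.0000e-03,
       -0.0000e+00]), 'eef_pos': array([ 141.91 , -505.191,  230.734]), 'ee_rot': array([-0.001,  0.991,  0.136,  0.   ]), 'force': array([-0.6  ,  0.28 , -1.158]), 'wrist_torque': array([ 0.026,  0.034, -0.025]), 'grip_width': np.float64(1.001)} 18.700000000000003
top {'vfov': 51.42369249619802, 'cx': 276.2918012499988, 'cy': 212.73259719647754, 'rvec': array([ 2.09524319, -2.14816007,  0.1727073 ]), 'tvec': array([  -9.34022558,  579.59653743, 1099.03015329])}
top nest 0.68 [325. 214.  70. 100.] [ 575. -153.   13.] z98 44.0
top block_a 0.69 [196. 299.  14.   9.] [361. 190.  43.] z98 50.0
top block_a 0.63 [190. 276.   8.  13.] [424. 212.  43.] z98 49.0
top block_a 0.62 [325. 218.   5.   8.] [ 556. -149.   84.] z98 88.0
top knob 0.66 [392. 205.   5.  58.] [ 562. -336.   23.] z98 29.0
top knob 0.55 [323. 219.  10.   8.] [ 557. -148.   83.] z98 88.0
top bush 0.48 [142. 261.  15.  13.] [467. 328.  27.] z98 44.0
scene {'vfov': 50.6163486209238, 'cx': 283.741547571881, 'cy': 200.59886520395943, 'rvec': array([ 0.9294806 ,  2.33445626, -1.23764195]), 'tvec': array([ 434.29969973, -135.67022863, 1518.94676206])}
scene nest 0.9 [251. 211. 102.  49.] [ 594. -133.   13.] z98 43.0
scene block_a 0.85 [346. 278.  11.  26.] [618. 228.  25.] z98 47.0
scene block_a 0.78 [389. 243.  15.  23.] [434. 223.  25.] z98 46.0
scene block_a 0.75 [398. 227.  16.  18.] [370. 199.  29.] z98 47.0
scene block_a 0.68 [377. 253.  16.  24.] [499. 229.  25.] z98 47.0
scene block_a 0.47 [287. 272.  31.  64.] [741. 164.  27.] z98 157.0
scene knob 0.57 [216. 179.  22.  17.] [ 569. -331.   19.] z98 27.0
scene bush 0.82 [421. 274.  19.  20.] [479. 338.  13.] z98 41.0
```

View pics/top.png

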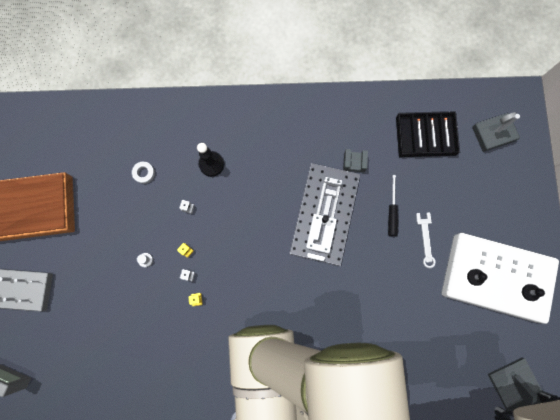

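View pics/scene.png

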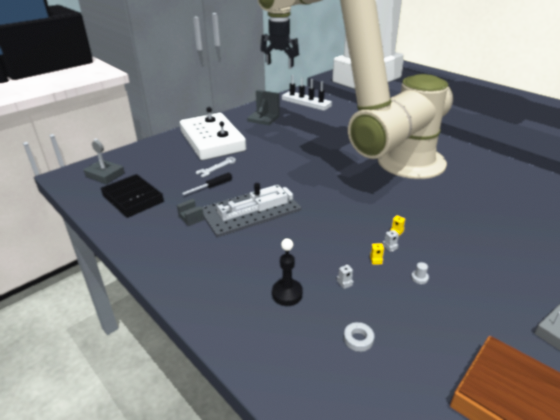

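Top view: plain steel blocks are at (187,207) and (187,276), yellow look-alikes at (185,250) and (195,299), and the bush at (144,260). The nest is at (325,214), with the knob at (325,219) and the stop end at the top (332,182), i.e. world +x. I'll choose the two steel ones. Next step is the coarse nest and block poses.

```bash
python3 - <<'E'
from h import *
z=np.load("top.npz"); im,D=z["im"],z["D"]; i=cams.camera_info("top"); P=cloud(i,D)
# nest: points with z 6..60 in region
m=(P[...,2]>7)&(P[...,2]<18)&(abs(P[...,0]-575)<170)&(abs(P[...,1]+150)<110)
n,l,st,c=cv2.connectedComponentsWithStats(m.astype(np.uint8)); 
for k in np.argsort(-st[1:,4])[:3]+1:
    q=P[l==k][:,:2].astype(np.float32); print(st[k], cv2.minAreaRect(q))
for u,v in [(187,207),(187,276)]:
    q=P[v-12:v+13,u-12:u+13].reshape(-1,3)
    for lo,hi in((8,60),(35,60)):
        s=q[(q[:,2]>lo)&(q[:,2]<hi)]; print((u,v),len(s),s.mean(0).round(1),cv2.minAreaRect(s[:,:2].astype(np.float32)))
q=P[205:230,312:338].reshape(-1,3); s=q[q[:,2]>70]; print("knob",s.mean(0),len(s))
c=im[190:315,130:230]; save("c1.png",cv2.resize(c,None,fx=4,fy=4,interpolation=cv2.INTER_CUBIC))
w=cams.camera_info("wrist"); R,t=RT(w); C=-R.T@t; print("wristcam pos",C,"fwd",R[2],"right",R[0],w["vfov"])
from scipy.spatial.transform import Rotation as Ro
s=readout.sense();q=s["ee_rot"]; print(Ro.from_quat([*q[1:],q[0]]).as_matrix().round(3))
E
```

```text
[ 290  163   70  103 3265] ((585.4887084960938, -158.3520965576172), (142.3043975830078, 267.1361083984375), 74.969970703125)
[313 224  13  21 117] ((525.2965698242188, -137.70880126953125), (23.39861297607422, 55.25202941894531), 72.83015441894531)
[319 192   8  24  79] ((608.544677734375, -151.9117889404297), (9.812121391296387, 65.71564483642578), 75.77727508544922)
(187, 207) 126 [606.7 218.4  35. ] ((609.3833618164062, 227.80938720703125), (44.307220458984375, 25.16511344909668), 78.57940673828125)
(187, 207) 80 [608.  220.6  44.9] ((608.4213256835938, 220.97840881347656), (20.8917179107666, 23.776866912841797), 74.65007019042969)
(187, 276) 120 [423.7 213.7  35.9] ((424.37841796875, 216.02655029296875), (28.754621505737305, 24.026023864746094), 75.24076843261719)
(187, 276) 81 [424.3 216.9  44.5] ((424.6431579589844, 217.8646697998047), (21.42094612121582, 23.518583297729492), 74.69121551513672)
knob [ 550.01897233 -144.6754891   128.61278573] 48
wristcam pos [ 215.34388423 -484.14243775  373.42001011] fwd [-0.28574421 -0.07840817 -0.95509288] right [ 0.26988778 -0.96289029 -0.00169659] 60.04609741309293
[[ 0.963  0.27  -0.   ]
 [ 0.27  -0.963  0.   ]
 [ 0.    -0.    -1.   ]]
```

View pics/c1.png

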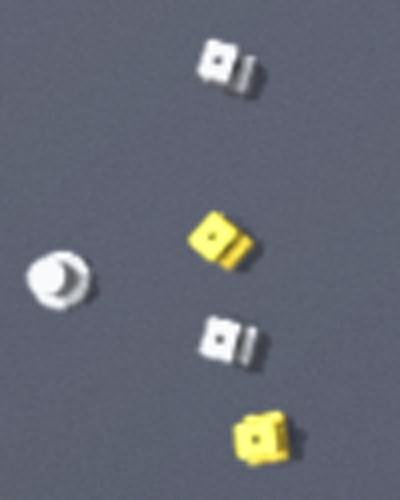

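The crop confirms both steel blocks at crop (218,62) and (220,340) stand upright, foot visible on their right. The yellow ones are at (215,240) and (262,440). Moving over the nest for a closer look.

Emit:
step_arm(plan="5 -2 0.3 3 100;10 -4.1 0.6 6 100;15 -6.2 0.9 9 100;19 -7.8 1 12 100;23 -9.5 1 15 100;27 -11.1 1 18 100;31 -12.8 1 21 100;35 -14.4 1 24 100;39 -16.1 1 27 100;43 -17.7 1 30.7 100")

```text
time_s: 1.5
eef_pos: [509.3, -217.4, 221.4]
ee_rot: [0.0, 0.991, -0.132, 0.0]
force: [-0.2, -1.2, 0.1]
grip_width: 1.0
```

Emit:
step_arm(plan="3 -4 1 0 100;5.8 -7.7 2 0 100;5.8 -7.7 2 0 100;5.8 -7.7 2 0 100")

```text
time_s: 1.9
eef_pos: [584.2, -158.9, 200.7]
ee_rot: [-0.0, 0.992, -0.13, -0.001]
force: [0.2, -0.4, 0.1]
grip_width: 0.996
```

```bash
cat > w.py <<'E'
from h import *
import sys
s=readout.sense(); i=cams.camera_info("wrist"); im,D=cams.capture("wrist"); n=sys.argv[1]
save(n+".png",im); np.savez(n+".npz",im=im,D=D,P=cloud(i,D),rvec=i["rvec"],tvec=i["tvec"],vf=i["vfov"],cx=i["cx"],cy=i["cy"])
q=s["ee_rot"]; print(s["eef_pos"].round(1),"head",np.degrees(2*np.arctan2(q[2],q[1])).round(2),"t",s["time_s"])
E
python3 w.py n1; python3 - <<'E'
from h import *
z=np.load("n1.npz"); P=z["P"]
for lo,hi in((7,18),(36,46),(80,92)):
    m=(P[...,2]>lo)&(P[...,2]<hi)&(z["D"]>0)&(np.hypot(P[...,0]-580,P[...,1]+155)<165)
    n,l,st,c=cv2.connectedComponentsWithStats(m.astype(np.uint8))
    for k in np.argsort(-st[1:,4])[:4]+1:
        q=P[l==k]; print((lo,hi),st[k],q.mean(0).round(1),cv2.minAreaRect(q[:,:2].astype(np.float32)))
E
```

```text
[ 584.2 -158.9  200.7] head -14.92 t 1.9
(7, 18) [  187    27   169   276 28482] [ 612.1 -163.1   11.7] ((583.85400390625, -155.43075561523438), (140.6822967529297, 260.90496826171875), 75.02279663085938)
(7, 18) [ 252   91   39  112 2574] [ 617.  -164.2   11.7] ((612.3714599609375, -163.0186309814453), (33.1451416015625, 100.21560668945312), 75.08108520507812)
(7, 18) [253 241  26  39 621] [ 502.1 -131.5   11.8] ((506.040771484375, -128.45309448242188), (25.436328887939453, 41.94717025756836), 75.26490783691406)
(7, 18) [296   9  74  16 184] [ 703.7 -237.1   12.8] ((703.3325805664062, -238.753173828125), (59.03610610961914, 10.050972938537598), 73.79053497314453)
(36, 46) [ 237  203   69   94 4766] [ 526.6 -140.5   39.9] ((525.8681030273438, -139.99913024902344), (60.08538055419922, 92.24238586425781), 75.08795928955078)
(36, 46) [242  74  58  16 903] [ 667.4 -177.9   42.1] ((667.4490966796875, -177.6126708984375), (44.82582092285156, 11.242290496826172), 74.9782943725586)
(36, 46) [254 116  35  16 551] [ 636.4 -169.5   42.5] ((636.2630004882812, -169.57803344726562), (27.661819458007812, 12.123113632202148), 74.9937744140625)
(36, 46) [298   0  21  18 322] [ 710.6 -217.8   39.4] ((710.8176879882812, -218.08155822753906), (14.195966720581055, 11.351457595825195), 81.78545379638672)
(80, 92) [260 221  23  23 400] [ 561.  -149.4   83.4] ((560.4903564453125, -149.47756958007812), (16.940027236938477, 17.411727905273438), 74.02741241455078)
```

View pics/n1.png

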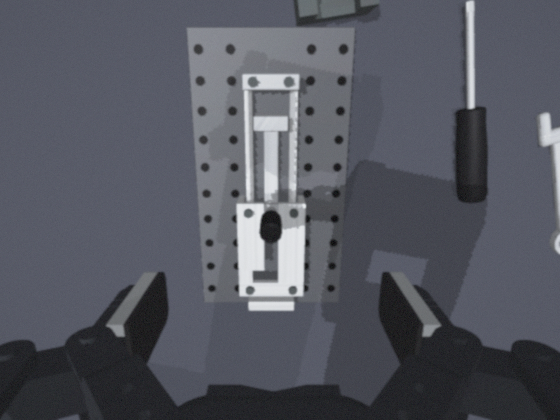

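Nest pose is centre (583.9,-155.4) with heading -15.0°. In the picture the knob is at (270,226), the notch opens left (+y) at (265,275), and the stop is at (271,82). Tool heading already matches. Next I'll descend on the knob, and compute a wall estimate.

Emit:
step_arm(plan="-1 -0.2 4 0 100;-2.6 -0.32 8 0 100;-2.6 -0.32 12 0 100;-2.6 -0.32 14.5 0 100;-2.6 -0.32 15.1 0 100;-2.6 -0.32 15.1 0 100")

```text
time_s: 2.55
eef_pos: [559.4, -150.5, 50.8]
ee_rot: [0.0, 0.991, -0.131, 0.0]
force: [0.6, 0.0, 0.1]
grip_width: 0.999
```

```bash
cat >> h.py <<'E'
O=np.array([583.9,-155.4]);a=np.radians(-15.);ex=np.array([np.cos(a),np.sin(a)]);ey=np.array([-np.sin(a),np.cos(a)])
def nest(p): d=np.asarray(p)[...,:2]-O; return np.stack([d@ex,d@ey],-1)
def st():
    s=readout.sense();q=s["ee_rot"];f=s["force"]; print("nest",nest(s["eef_pos"]).round(2),"z",s["eef_pos"][2].round(2),"head",np.degrees(2*np.arctan2(q[2],q[1])).round(2),"Fnest",(f[:2]@ex).round(2),(f[:2]@ey).round(2),f[2].round(2),"w",s["grip_width"].round(3),"t",s["time_s"].round(2))
E
python3 - <<'E'
from h import *
st()
z=np.load("n1.npz"); P=z["P"]; im=z["im"].astype(int).sum(2)
n=nest(P); 
# plate-level pixels, project columns through notch/lane: list z & brightness along column 265 and 256
for c in (258,262,270):
    print(c,[(r,*n[r,c].round(0),int(P[r,c,2]),im[r,c]) for r in range(264,292,2)])
i=dict(vfov=z["vf"],cx=z["cx"],cy=z["cy"],rvec=z["rvec"],tvec=z["tvec"])
E
```

```text
Traceback (most recent call last):
  File "h.py", line 17, in st
    s=readout.sense();q=s["ee_rot"];f=s["force"]; print("nest",nest(s["eef_pos"]).round(2),"z",s["eef_pos"][2].round(2),"head",np.degrees(2*np.arctan2(q[2],q[1])).round(2),"Fnest",(f[:2]@ex).round(2),(f[:2]@ey).round(2),f[2].round(2),"w",s["grip_width"].round(3),"t",s["time_s"].round(2))
                                                                                                                                                                                                                                              ^^^^^^^^^^^^^^^^^^^^^
AttributeError: 'float' object has no attribute 'round'
```

```bash
sed -i 's/s\["grip_width"\].round(3)/round(float(s["grip_width"]),3)/; s/s\["time_s"\].round(2)/round(float(s["time_s"]),2)/' h.py
python3 - <<'E'
from h import *
st()
z=np.load("n1.npz"); P=z["P"]; im=z["im"].astype(int).sum(2)
n=nest(P)
for c in (258,262,270):
    print(c,[(r,*map(int,n[r,c].round(0)),int(P[r,c,2]),int(im[r,c])) for r in range(264,292,2)])
E
```

```text
nest [-24.88  -1.61] z 50.79 head -15.09 Fnest 0.62 0.17 0.08 w 0.999 t 2.55
258 [(264, -72, 12, 39, 680), (266, -74, 12, 39, 678), (268, -76, 12, 39, 675), (270, -78, 12, 40, 520), (272, -95, 13, 11, 239), (274, -97, 13, 10, 225), (276, -99, 13, 11, 228), (278, -101, 13, 11, 239), (280, -91, 12, 34, 360), (282, -92, 12, 37, 511), (284, -93, 12, 39, 663), (286, -95, 12, 38, 672), (288, -97, 12, 38, 680), (290, -99, 12, 40, 675)]
262 [(264, -72, 8, 40, 669), (266, -74, 8, 39, 665), (268, -76, 8, 40, 665), (270, -79, 8, 38, 525), (272, -94, 9, 12, 228), (274, -97, 9, 11, 226), (276, -99, 9, 11, 226), (278, -102, 9, 10, 237), (280, -92, 9, 33, 356), (282, -91, 8, 37, 506), (284, -92, 8, 40, 664), (286, -94, 8, 40, 672), (288, -97, 8, 39, 677), (290, -98, 8, 40, 673)]
270 [(264, -86, 1, 12, 316), (266, -88, 1, 10, 311), (268, -90, 1, 11, 315), (270, -92, 1, 12, 303), (272, -95, 1, 11, 228), (274, -97, 1, 10, 227), (276, -99, 1, 11, 233), (278, -101, 1, 12, 237), (280, -92, 1, 33, 350), (282, -92, 1, 37, 508), (284, -92, 1, 40, 663), (286, -95, 1, 38, 669), (288, -97, 1, 39, 677), (290, -99, 1, 39, 675)]
```

Emit:
step_arm(plan="0 -0.1 0.1 0 100;0 -0.1 0.1 0 60;0 -0.1 0.1 0 30;0 -0.1 0.1 0 10;0 -0.1 0.1 0 10;0 -0.1 0.1 0 10;0 -0.1 0.1 0 10;0 -0.1 0.1 0 10", grip_force=50)

```text
time_s: 3.35
eef_pos: [560.1, -148.7, 49.6]
ee_rot: [0.0, 0.991, -0.131, 0.0]
force: [-1.1, 0.5, 3.8]
grip_width: 0.199
```

```bash
python3 -c "
from h import *
st()"
```

```text
nest [-24.74   0.33] z 49.58 head -15.01 Fnest -1.16 0.18 3.85 w 0.199 t 3.35
```

Emit:
step_arm(plan="-0.3 0 0 0 10;-0.8 0 0 0 10;-1.4 0 0 0 10;-2.0 0 0 0 10;-2.6 0 0 0 10;-3.2 0 0 0 10;-3.7 0 0 0 10;-4.1 0 0 0 10;-4.4 0 0 0 10;-4.5 0 0 0 10")

```text
time_s: 4.35
eef_pos: [517.8, -137.5, 49.6]
ee_rot: [0.0, 0.991, -0.131, 0.002]
force: [9.0, -1.9, -3.8]
grip_width: 0.194
```

```bash
python3 -c "
from h import *
st()"
```

```text
nest [-68.47   0.2 ] z 49.59 head -15.03 Fnest 9.15 0.53 -3.83 w 0.194 t 4.35
```

Emit:
step_arm(plan="-0.3 0 0 0 10;-0.6 0 0 0 10;-0.9 0 0 0 10;-1.05 0 0 0 10;-1.15 0 0 0 10;-1.2 0 0 0 10;-1.2 0 0 0 10")

```text
time_s: 5.05
eef_pos: [506.5, -134.5, 49.6]
ee_rot: [0.001, 0.991, -0.131, 0.002]
force: [8.5, -1.6, -4.1]
grip_width: 0.195
```

```bash
python3 -c "
from h import *
st()"
```

```text
nest [-80.18   0.13] z 49.59 head -15.04 Fnest 8.62 0.6 -4.14 w 0.195 t 5.05
```

Emit:
step_arm(plan="-0.1 0 0 0 10;-0.2 0 0 0 10;-0.25 0 0 0 10;-0.3 0 0 0 10;-0.3 0 0 0 10")

```text
time_s: 5.55
eef_pos: [503.7, -133.7, 49.6]
ee_rot: [0.001, 0.991, -0.131, 0.002]
force: [9.6, -2.0, -3.9]
grip_width: 0.192
```

```bash
python3 -c "
from h import *
st()"
```

```text
nest [-83.1    0.16] z 49.6 head -15.03 Fnest 9.79 0.56 -3.91 w 0.192 t 5.55
```

f ≈ 58.2. I'll keep feeling for the wall in small steps.

Emit:
step_arm(plan="-0.05 0 0 0 10;-0.1 0 0 0 10;-0.15 0 0 0 10;-0.2 0 0 0 10;-0.2 0 0 0 10")

```text
time_s: 6.05
eef_pos: [501.8, -133.2, 49.6]
ee_rot: [0.001, 0.991, -0.131, 0.002]
force: [9.7, -2.2, -3.9]
grip_width: 0.191
```

```bash
python3 -c "
from h import *
st()"
```

```text
nest [-85.08   0.14] z 49.56 head -15.04 Fnest 9.91 0.43 -3.91 w 0.191 t 6.05
```

Emit:
step_arm(plan="-0.05 0 0 0 10;-0.1 0 0 0 10;-0.1 0 0 0 10")

```text
time_s: 6.35
eef_pos: [500.8, -133.0, 49.6]
ee_rot: [0.001, 0.991, -0.131, 0.003]
force: [9.6, -2.4, -4.6]
grip_width: 0.195
```

```bash
python3 -c "
from h import *
st()"
```

```text
nest [-86.05   0.13] z 49.57 head -15.04 Fnest 9.91 0.21 -4.55 w 0.195 t 6.35
```

Emit:
step_arm(plan="-0.04 0 0 0 10;-0.08 0 0 0 10;-0.08 0 0 0 10")

```text
time_s: 6.65
eef_pos: [500.4, -132.9, 49.6]
ee_rot: [0.001, 0.991, -0.131, 0.003]
force: [11.4, -1.3, -4.5]
grip_width: 0.194
```

```bash
python3 -c "
from h import *
st()"
```

```text
nest [-86.51   0.13] z 49.61 head -15.04 Fnest 11.34 1.72 -4.54 w 0.194 t 6.65
```

Wall felt at nest x ≈ -86.4, matching the image estimate. Backing off 1.6 mm to mid-notch, then sliding sideways.

Emit:
step_arm(plan="0.08 0 0 0 10;0.16 0 0 0 10;0.16 0 0 0 10;0.16 -0.2 0 0 10;0.16 -0.4 0 0 10;0.16 -0.6 0 0 10;0.16 -0.8 0 0 10;0.16 -0.92 0 0 10;0.16 -0.97 0 0 10;0.16 -0.97 0 0 10")

```text
time_s: 7.65
eef_pos: [504.1, -123.9, 49.6]
ee_rot: [0.001, 0.991, -0.131, 0.003]
force: [9.1, -2.9, -4.9]
grip_width: 0.195
```

```bash
python3 -c "
from h import *
st()"
```

```text
nest [-85.21   9.73] z 49.59 head -15.03 Fnest 9.5 -0.42 -4.89 w 0.195 t 7.65
```

Emit:
step_arm(plan="0.05 0 0 0 10;0.1 0 0 0 10;0.15 0 0 0 10;0.2 0 0 0 10;0.25 0 0 0 10;0.3 0 0 0 10;0.34 0 0 0 10;0.34 0 0 0 10")

```text
time_s: 8.45
eef_pos: [506.2, -124.4, 49.5]
ee_rot: [0.0, 0.991, -0.131, 0.001]
force: [4.5, -2.0, 1.5]
grip_width: 0.195
```

```bash
python3 -c "
from h import *
st()"
```

```text
nest [-83.1    9.83] z 49.53 head -15.01 Fnest 4.89 -0.78 1.52 w 0.195 t 8.45
```

Emit:
step_arm(plan="0.04 0 0 0 10;0.07 0 0 0 10;0.07 0 0 0 10;0.07 0 0 0 20;0.07 0 0 0 25;0.07 0 0 0 40;0.07 0 0 0 80;0.07 0 0 0 100;0.07 0 0 0 100;0.07 0 0 0 100")

```text
time_s: 9.45
eef_pos: [506.3, -124.1, 49.2]
ee_rot: [-0.0, 0.991, -0.131, -0.0]
force: [-0.4, -0.2, 0.9]
grip_width: 0.997
```

```bash
python3 -c "
from h import *
st()"
```

```text
nest [-83.    10.12] z 49.24 head -15.01 Fnest -0.36 -0.34 0.93 w 0.997 t 9.45
```

Emit:
step_arm(plan="0 0 -4.5 0 100;0 0 -9 0 100;-0.5 -3 -12 0 100;-1.4 -7 -14 0 100;-2.3 -12 -15 0 100;-3.2 -16.5 -15 0 100;-4.1 -21 -15 0 100;-5 -26 -15 0 100;-6 -31 -15 0 100;-6.2 -32.4 -15 0 100")

```text
time_s: 10.45
eef_pos: [529.8, 208.8, 199.1]
ee_rot: [-0.0, 0.992, -0.129, -0.0]
force: [0.4, -0.7, 0.1]
grip_width: 1.0
```

Emit:
step_arm(plan="0 0 0 0 100;0 0 0 0 100")

```text
time_s: 10.65
eef_pos: [530.4, 204.1, 199.1]
ee_rot: [0.0, 0.991, -0.131, -0.0]
force: [-0.7, 0.4, -0.2]
grip_width: 1.0
```

```bash
python3 w.py b1; python3 - <<'E'
from h import *
st()
z=np.load("b1.npz"); P=z["P"]; im=z["im"]
sat=im.max(2).astype(int)-im.min(2)
for lo,hi in((40,52),(10,18)):
    m=(P[...,2]>lo)&(P[...,2]<hi)&(z["D"]>0)
    n,l,s_,c=cv2.connectedComponentsWithStats(m.astype(np.uint8))
    for k in range(1,n):
        if s_[k,4]<60 or s_[k,4]>4000: continue
        q=P[l==k]; print((lo,hi),s_[k],"sat",int(np.median(sat[l==k])),q.mean(0).round(1),np.round(cv2.minAreaRect(q[:,:2].astype(np.float32))[0],1),np.round(cv2.minAreaRect(q[:,:2].astype(np.float32))[1:][0],1),round(cv2.minAreaRect(q[:,:2].astype(np.float32))[2],1))
E
```

```text
[530.4 204.1 199.1] head -15.02 t 10.65
nest [-144.47  332.93] z 199.25 head -15.08 Fnest -0.65 0.0 0.39 w 0.999 t 10.7
(40, 52) [213  82  26  33 829] sat 6 [610.8 222.3  44.6] [610.7 222.4] [19.9 23.9] 73.0
(40, 52) [248 217  32  33 626] sat 198 [494.3 224.2  44.6] [493.4 224.6] [20.  24.6] 48.6
(40, 52) [278 283  22  27 554] sat 6 [427.7 218.5  44.6] [426.5 218.5] [19.5 25.5] 75.1
(40, 52) [313 334  31  26 503] sat 212 [363.9 194.8  44.4] [362.5 195. ] [21.6 24.2] 6.9
(10, 18) [   5    0   81   52 1667] sat 6 [702.8 347.1  16.3] [703.7 349.5] [59.9 38.5] 74.9
(10, 18) [241  84   7  29 196] sat 7 [607.5 210.6  14. ] [607.4 210.6] [ 5.1 23.3] 73.6
(10, 18) [245 204  39  25 229] sat 192 [500.7 226.5  13.8] [493.3 224.4] [30.2 24.4] 48.6
(10, 18) [147 252  36  30 244] sat 7 [476.1 329.1  11.9] [474.6 331.1] [35.7 26.2] 51.4
(10, 18) [273 269  30  23 266] sat 7 [431.6 218.8  13.9] [426.9 218.2] [29.2 24.2] 75.0
(10, 18) [309 312  25  16 201] sat 203 [374.4 195.9  13.8] [373.9 196. ] [ 9.1 24.5] 1.3
```

View pics/b1.png

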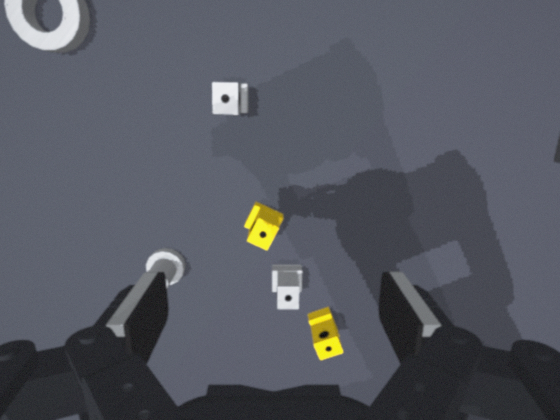

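The wrist view shows steel blocks at (226,98) and (288,290), yellow ones at (263,226) and (325,333), bush (165,266). Steel block A is at (610.7,222.4) heading -17°, and B is at (427,218.3) heading -15°. Picking A first.

Emit:
step_arm(plan="3.5 -1.9 3 2 100;7.28 -3.85 7 2 100;7.28 -3.85 11 2 100;7.28 -3.85 14 2 100;7.28 -3.85 16.5 2 100;7.28 -3.85 18.1 2 100;7.28 -3.85 18.1 2 100")

```text
time_s: 11.4
eef_pos: [610.0, 221.7, 16.5]
ee_rot: [0.001, 0.989, -0.149, -0.002]
force: [-0.3, 0.4, 0.9]
grip_width: 0.998
```

```bash
python3 -c "
from h import *
print(readout.sense()['eef_pos']);st()"
```

```text
[609.97240304 221.73480349  16.54312474]
nest [-72.43 371.03] z 16.54 head -17.1 Fnest -0.36 0.33 0.91 w 0.998 t 11.4
```

Raise 1.5 mm, close, lift.

Emit:
step_arm(plan="0.05 0 -0.15 0 100;0.05 0 -0.15 0 60;0.05 0 -0.15 0 30;0.05 0 -0.15 0 10;0.05 0 -0.15 0 10;0.05 0 -0.15 0 10;0.05 0 -0.15 0 10;0.05 0 -0.15 0 10", grip_force=40)

```text
time_s: 12.2
eef_pos: [611.4, 223.0, 20.1]
ee_rot: [-0.0, 0.989, -0.148, 0.0]
force: [-1.0, 0.7, 4.4]
grip_width: 0.225
```

```bash
python3 -c "
from h import *
print(readout.sense()['eef_pos']);st()"
```

```text
[611.38936229 223.04537932  20.14882027]
nest [-71.4  372.66] z 20.15 head -17.01 Fnest -1.12 0.43 4.39 w 0.225 t 12.2
```

Emit:
step_arm(plan="0 0 -3 0 10;0 0 -7 0 10;0.5 1 -11 0 10;2 5 -13 0 10;3.9 9.5 -13 -0.5 10;5.7 14 -13 -1 10;7.6 18.5 -13 -1.5 10;9.5 23 -13 -2 10;11.3 27.5 -13 -2 10;13 31.7 -13 -2 10")

```text
time_s: 13.2
eef_pos: [642.3, -120.3, 149.2]
ee_rot: [-0.0, 0.991, -0.131, -0.001]
force: [0.3, 0.7, -2.4]
grip_width: 0.224
```

Emit:
step_arm(plan="1.2 2.7 0 0 10;2.1 4.9 0 0 10;2.1 4.9 0 0 10;2.1 4.9 0 0 10")

```text
time_s: 13.6
eef_pos: [650.0, -170.8, 149.0]
ee_rot: [-0.0, 0.991, -0.131, -0.001]
force: [0.1, 0.2, -1.6]
grip_width: 0.221
```

```bash
python3 -c "
from h import *
st()"; python3 w.py c1
```

```text
nest [67.86  2.19] z 149.0 head -15.05 Fnest 0.06 0.26 -1.6 w 0.221 t 13.6
[ 650.  -170.8  149. ] head -15.05 t 13.6
```

View pics/c1.png

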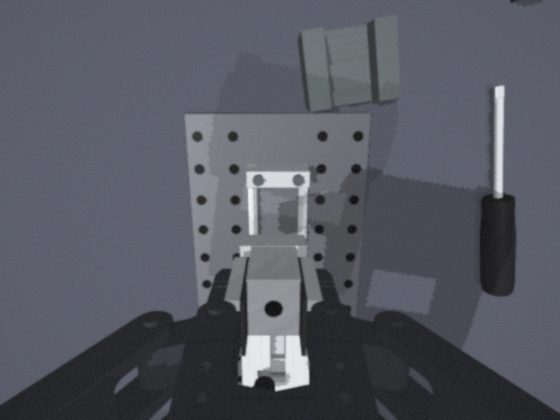

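```bash
python3 - <<'E'
from h import *
z=np.load("c1.npz");P=z["P"];n=nest(P)
q=np.dstack([n,P[...,2:]])
m=(abs(q[...,1]-2.2)<7)&(q[...,2]>150)&(q[...,2]<180)&(np.indices((420,560))[0]<345)&(abs(np.indices((420,560))[1]-273)<24)
v=q[m]; 
for z0 in range(150,180,3):
    t=v[(v[:,2]>=z0)&(v[:,2]<z0+3)]
    if len(t): print(z0,len(t),t[:,0].min().round(1),t[:,0].max().round(1),np.median(t[:,2]).round(1))
m=(q[...,2]>128)&(q[...,2]<150)&(q[...,0]>72)&(abs(q[...,1])<25); v=q[m]; print(len(v),v.min(0),v.max(0),np.median(v,0))
E
```

```text
150 95 79.3 80.5 151.5
153 108 79.2 80.7 154.6
156 112 79.2 80.7 157.5
159 123 79.2 80.7 160.6
162 120 79.2 80.6 163.7
165 136 79.0 80.7 166.5
168 145 79.0 80.5 169.5
171 1855 55.7 80.7 173.3
174 363 56.7 80.7 174.2
1261 [ 74.39389733 -11.83584128 128.1991648 ] [ 80.6000045   18.24321621 149.94241813] [ 79.71789317   2.99692346 141.06932553]
```

Emit:
step_arm(plan="-0.11 0.26 3 0 10;-0.11 0.26 6 0 10;-0.11 0.26 8.5 0 10;-0.11 0.26 9.5 0 10;-0.11 0.26 9.5 0 10;-0.11 0.26 9.5 0 10")

```text
time_s: 14.25
eef_pos: [649.3, -173.0, 56.2]
ee_rot: [0.0, 0.991, -0.13, 0.001]
force: [0.5, -0.7, -1.1]
grip_width: 0.227
```

```bash
python3 -c "
from h import *
st()"
```

```text
nest [ 6.774e+01 -3.000e-02] z 56.23 head -14.98 Fnest 0.67 -0.52 -1.14 w 0.227 t 14.25
```

Emit:
step_arm(plan="-0.12 0 0.3 0 10;-0.12 0 0.6 0 10;-0.12 0 0.9 0 10;-0.12 0 1.2 0 10;-0.12 0 1.5 0 10;-0.12 0 1.7 0 10;-0.12 0 1.7 0 10")

```text
time_s: 14.95
eef_pos: [647.3, -172.8, 37.4]
ee_rot: [-0.0, 0.991, -0.131, -0.0]
force: [-0.7, 0.1, -1.9]
grip_width: 0.225
```

```bash
python3 -c "
from h import *
st()"
```

```text
nest [65.77 -0.42] z 37.39 head -15.02 Fnest -0.66 -0.1 -1.88 w 0.225 t 14.95
```

Emit:
step_arm(plan="0 0 0.1 0 10;0 0 0.2 0 10;0 0 0.3 0 10;0 0 0.4 0 10;0 0 0.45 0 10;0 0 0.5 0 10;0 0 0.5 0 10")

```text
time_s: 15.65
eef_pos: [647.5, -172.9, 32.8]
ee_rot: [-0.0, 0.991, -0.131, -0.0]
force: [0.3, 0.2, -2.1]
grip_width: 0.225
```

```bash
python3 -c "
from h import *
st()"
```

```text
nest [65.92 -0.44] z 32.75 head -15.01 Fnest 0.25 0.32 -2.06 w 0.225 t 15.65
```

Emit:
step_arm(plan="0 0 0.05 0 10;0 0 0.1 0 10;0 0 0.1 0 10")

```text
time_s: 15.95
eef_pos: [647.6, -172.9, 32.2]
ee_rot: [0.0, 0.991, -0.131, 0.0]
force: [-1.1, -0.0, 2.1]
grip_width: 0.226
```

```bash
python3 -c "
from h import *
st()"
```

```text
nest [66.03 -0.46] z 32.18 head -15.01 Fnest -1.1 -0.3 2.06 w 0.226 t 15.95
```

Emit:
step_arm(plan="0 0 0 0 30;0 0 0 0 45;0 0 0 0 60;0 0 0 0 75;0 0 -1 0 75;0 0 -3 0 75;0 0 -7 0 75;0 0 -11 0 75;-2 -2 -13 0 100;-5 -5 -13 0 100")

```text
time_s: 16.95
eef_pos: [613.3, -112.8, 165.8]
ee_rot: [0.001, 0.991, -0.132, 0.004]
force: [0.4, 0.5, 0.3]
grip_width: 0.999
```

Emit:
step_arm(plan="-3.2 -3.3 0 0 100;-6.4 -6.6 0 0 100;-9.6 -9.9 0 0 100;-12.8 -13.2 0 0 100;-16 -16.5 0 0 100;-19.2 -19.8 0 0 100;-22.4 -23.1 0 0 100;-25.6 -26.4 0 0 100;-26.4 -27.1 0 0 100;-26.4 -27.1 0 0 100")

```text
time_s: 17.95
eef_pos: [426.8, 219.5, 162.5]
ee_rot: [-0.0, 0.992, -0.129, 0.001]
force: [0.7, -0.8, -0.1]
grip_width: 1.001
```

```bash
python3 -c "
from h import *
print(readout.sense()['eef_pos']);st()"
```

```text
[426.8403734  219.49084492 162.53276142]
nest [-248.74  321.47] z 162.53 head -14.86 Fnest 0.84 -0.57 -0.09 w 1.001 t 17.95
```

Emit:
step_arm(plan="0 0.05 4 0 100;0 0.05 8 0 100;0 0.05 11.5 0 100;0 0.05 13.5 0 100;0 0.05 14.3 0 100;0 0.05 14.3 0 100;0 0.05 14.3 0 100")

```text
time_s: 18.65
eef_pos: [428.3, 217.7, 19.9]
ee_rot: [-0.0, 0.991, -0.131, 0.001]
force: [0.1, 0.4, 0.4]
grip_width: 1.003
```

```bash
python3 -c "
from h import *
print(readout.sense()['eef_pos']);st()"
```

```text
[428.27787073 217.71042424  19.85415931]
nest [-246.89  320.12] z 19.85 head -15.05 Fnest -0.05 0.39 0.35 w 1.003 t 18.65
```

Emit:
step_arm(plan="-0.1 -0.05 0 0 60;-0.1 -0.05 0 0 30;-0.1 -0.05 0 0 10;-0.1 -0.05 0 0 10;-0.1 -0.05 0 0 10;-0.1 -0.05 0 0 10;-0.1 -0.05 0 0 10")

```text
time_s: 19.35
eef_pos: [426.6, 218.9, 19.1]
ee_rot: [-0.0, 0.991, -0.131, 0.0]
force: [-0.4, 0.7, 5.0]
grip_width: 0.226
```

```bash
python3 -c "
from h import *
print(readout.sense()['eef_pos']);st()"
```

```text
[426.62238684 218.86328754  19.11162608]
nest [-248.78  320.8 ] z 19.11 head -15.01 Fnest -0.56 0.62 5.05 w 0.226 t 19.35
```

Emit:
step_arm(plan="0 0 -3 0 10;0 0 -7 0 10;0.5 0.5 -11 0 10;2.5 2.8 -14 0 10;5.7 6.3 -14 0 10;8.9 9.9 -14 0 10;12.1 13.5 -14 0 10;15.3 17.1 -14 0 10;18.5 20.7 -14 0 10;21.7 24.3 -14 0 10")

```text
time_s: 20.35
eef_pos: [573.3, -74.1, 158.3]
ee_rot: [-0.0, 0.991, -0.131, -0.001]
force: [1.0, 0.7, -1.4]
grip_width: 0.228
```

Emit:
step_arm(plan="3.2 3.5 0 0 10;5.5 6.1 0 0 10;7.1 7.8 0 0 10;7.1 7.8 0 0 10;7.1 7.8 0 0 10;7.1 7.8 0 0 10")

```text
time_s: 20.95
eef_pos: [621.0, -164.8, 158.6]
ee_rot: [-0.0, 0.991, -0.13, -0.0]
force: [0.2, -0.1, -1.2]
grip_width: 0.225
```

```bash
python3 -c "
from h import *
st()"; python3 w.py d1; python3 - <<'E'
from h import *
z=np.load("d1.npz");P=z["P"];n=nest(P)
q=np.dstack([n,P[...,2:]]);r,c=np.indices((420,560))
zt=readout.sense()["eef_pos"][2]; m=(q[...,2]>zt+3)&(q[...,2]<zt+30)&(abs(c-273)<24)&(r<345); v=q[m]
print("web",len(v),v.min(0),v.max(0),"top z",np.percentile(v[:,2],70)); 
m=(q[...,2]>zt-22)&(q[...,2]<zt-4)&(abs(q[...,1])<25)&(r<345); v=q[m]; print("foot",len(v),v.min(0).round(1),v.max(0).round(1))
m=(q[...,2]>50)&(q[...,2]<62)&(abs(q[...,1])<25)&(q[...,0]>45)&(q[...,0]<90); v=q[m]; print("A",len(v))
if len(v):print(np.percentile(v,2,axis=0).round(1),np.percentile(v,98,axis=0).round(1))
save("d1c.png",z["im"][100:420,120:440])
E
```

```text
nest [38.29  0.54] z 158.6 head -14.96 Fnest 0.19 -0.1 -1.16 w 0.225 t 20.95
[ 621.  -164.8  158.6] head -14.96 t 20.95
web 3857 [ 26.12660825  -7.80473555 161.81352184] [ 51.60480028  11.3159061  186.14205831] top z 184.18162015450142
foot 1031 [ 45.2 -13.4 138.4] [ 51.3  16.5 154.8]
A 1043
[54.4 -8.9 52.9] [77.8 10.1 58.1]
```

View pics/d1c.png

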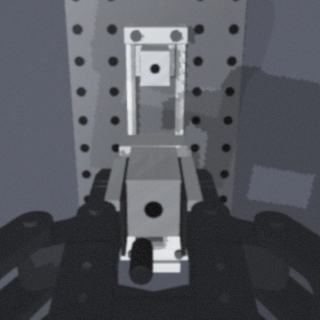

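Emit:
step_arm(plan="0 0.07 3 0 10;0 0.07 6 0 10;0 0.07 8.5 0 10;0 0.07 10 0 10;0 0.07 10.3 0 10;0 0.07 10.3 0 10;0 0.07 10.3 0 10")

```text
time_s: 21.7
eef_pos: [621.9, -166.7, 57.3]
ee_rot: [0.0, 0.991, -0.131, 0.001]
force: [-0.0, 0.2, -2.1]
grip_width: 0.226
```

```bash
python3 -c "
from h import *
st()"
```

```text
nest [39.65 -1.11] z 57.33 head -15.0 Fnest -0.1 0.22 -2.1 w 0.226 t 21.7
```

Emit:
step_arm(plan="-0.1 -0.07 0.3 0 10;-0.1 -0.07 0.7 0 10;-0.1 -0.07 1.1 0 10;-0.1 -0.07 1.5 0 10;-0.1 -0.07 1.8 0 10;-0.1 -0.07 2.0 0 10;-0.1 -0.07 2.0 0 10")

```text
time_s: 22.4
eef_pos: [620.3, -165.6, 35.4]
ee_rot: [-0.0, 0.991, -0.131, -0.0]
force: [0.2, 0.2, -0.8]
grip_width: 0.224
```

```bash
python3 -c "
from h import *
st()"
```

```text
nest [37.79 -0.43] z 35.43 head -15.01 Fnest 0.12 0.23 -0.76 w 0.224 t 22.4
```

Emit:
step_arm(plan="0 0 0.1 0 10;0 0 0.2 0 10;0 0 0.3 0 10;0 0 0.36 0 10;0 0 0.42 0 10;0 0 0.42 0 10")

```text
time_s: 23.0
eef_pos: [620.4, -165.6, 31.5]
ee_rot: [-0.0, 0.991, -0.131, -0.0]
force: [0.2, 0.9, -1.1]
grip_width: 0.224
```

```bash
python3 -c "
from h import *
st()"
```

```text
nest [37.91 -0.42] z 31.53 head -15.01 Fnest -0.05 0.94 -1.12 w 0.224 t 23.0
```

Emit:
step_arm(plan="0 0 0.05 0 10;0 0 0.1 0 10;0 0 0.1 0 10")

```text
time_s: 23.3
eef_pos: [620.5, -165.6, 31.1]
ee_rot: [0.0, 0.991, -0.131, 0.0]
force: [-1.6, 0.6, 4.5]
grip_width: 0.226
```

```bash
python3 -c "
from h import *
st()"
```

```text
nest [38.05 -0.41] z 31.14 head -15.01 Fnest -1.74 0.15 4.51 w 0.226 t 23.3
```

Emit:
step_arm(plan="0 0 0 0 30;0 0 0 0 45;0 0 0 0 60;0 0 0 0 75;0 0 -1 0 75;0 0 -3 0 75;0 0 -7 0 75;0 0 -11 0 100;-3 -0.3 -14 0 100;-6 -0.5 -16 0 100")

```text
time_s: 24.3
eef_pos: [563.6, -145.2, 193.5]
ee_rot: [0.001, 0.991, -0.131, 0.002]
force: [0.3, 0.6, 0.2]
grip_width: 1.002
```

Emit:
step_arm(plan="0 0 0 0 100;0 0 0 0 100;0 0 0 0 100")

```text
time_s: 24.6
eef_pos: [564.0, -145.4, 190.0]
ee_rot: [-0.0, 0.991, -0.131, -0.0]
force: [0.3, -0.9, 0.1]
grip_width: 1.001
```

```bash
python3 w.py e1; python3 - <<'E'
from h import *
st()
z=np.load("e1.npz");P=z["P"];n=nest(P)
for lo,hi in((52,62),(36,48),(79,92)):
    m=(P[...,2]>lo)&(P[...,2]<hi)&(z["D"]>0)&(abs(n[...,1])<35)&(abs(n[...,0])<125)
    k,l,s,c=cv2.connectedComponentsWithStats(m.astype(np.uint8))
    for j in range(1,k):
        if s[j,4]>80:
            q=n[l==j]; print((lo,hi),s[j,4],np.percentile(q,1,axis=0).round(1),np.percentile(q,99,axis=0).round(1),P[l==j][:,2].mean().round(1))
save("e1c.png",z["im"][0:330,120:440])
E
```

```text
[ 564.  -145.4  190. ] head -15.02 t 24.6
nest [-21.79   4.46] z 189.69 head -15.02 Fnest -0.37 0.65 -0.72 w 0.998 t 24.65
(52, 62) 978 [54.2 -9.2] [77.1 10.2] 56.6
(52, 62) 916 [26.4 -8.9] [50.1 10.3] 56.6
(52, 62) 107 [-82.6   1.8] [-73.4  19.3] 57.2
(36, 48) 1098 [ 80.4 -22.1] [92.1 22. ] 42.1
(36, 48) 540 [ -9.6 -13.5] [ 2.5 13.3] 42.4
(36, 48) 2298 [-102.2    6.8] [-14.2  29.6] 39.8
(36, 48) 2877 [-104.2  -29.9] [-14.2  -0.2] 39.8
(79, 92) 409 [-90.    2.9] [-73.5  19. ] 83.3
```

View pics/e1c.png

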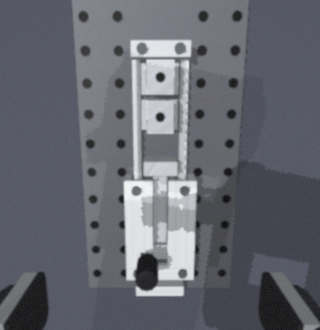

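Both blocks stand in the track at crop (160,77) and (160,117), tops level at z 56.6. The follower is hooked, with the knob at (147,271). Going to the knob.

Emit:
step_arm(plan="-3 -0.3 2 0 100;-6.14 -0.55 5 0 100;-6.14 -0.55 9 0 100;-6.14 -0.55 12 0 100;-6.14 -0.55 13.6 0 100;-6.14 -0.55 14 0 100;-6.14 -0.55 14 0 100;-6.14 -0.55 14 0 100")

```text
time_s: 25.45
eef_pos: [506.5, -124.3, 51.3]
ee_rot: [0.0, 0.991, -0.131, 0.001]
force: [0.7, 0.3, -0.5]
grip_width: 1.0
```

```bash
python3 -c "
from h import *
st()"
```

```text
nest [-82.82   9.99] z 51.28 head -15.01 Fnest 0.6 0.51 -0.51 w 1.0 t 25.45
```

Emit:
step_arm(plan="-0.02 0 0.12 0 60;-0.02 0 0.12 0 30;-0.02 0 0.12 0 10;-0.02 0 0.12 0 10;-0.02 0 0.12 0 10;-0.02 0 0.12 0 10;-0.02 0 0.12 0 10", grip_force=50)

```text
time_s: 26.15
eef_pos: [505.7, -124.3, 49.6]
ee_rot: [0.0, 0.991, -0.131, 0.0]
force: [-2.3, -1.8, 3.9]
grip_width: 0.2
```

```bash
python3 -c "
from h import *
st()"
```

```text
nest [-83.58   9.85] z 49.65 head -15.01 Fnest -1.72 -2.34 3.87 w 0.2 t 26.15
```

Emit:
step_arm(plan="-0.06 0 0 0 10;-0.12 0 0 0 10;-0.18 0 0 0 10;-0.24 0 0 0 10;-0.29 0 0 0 10;-0.29 0 0 0 10")

```text
time_s: 26.75
eef_pos: [504.6, -124.0, 49.7]
ee_rot: [0.001, 0.991, -0.131, 0.002]
force: [8.3, -4.3, -3.8]
grip_width: 0.197
```

```bash
python3 -c "
from h import *
st()"
```

```text
nest [-84.71   9.8 ] z 49.74 head -15.04 Fnest 9.12 -2.04 -3.8 w 0.197 t 26.75
```

Emit:
step_arm(plan="-0.04 0 0 0 10;-0.04 0.1 0 0 10;-0.04 0.3 0 0 10;-0.04 0.5 0 0 10;-0.04 0.7 0 0 10;-0.04 0.85 0 0 10;-0.04 0.96 0 0 10;-0.04 0.96 0 0 10")

```text
time_s: 27.55
eef_pos: [501.8, -133.0, 49.7]
ee_rot: [0.0, 0.991, -0.131, 0.002]
force: [9.8, -2.5, -3.4]
grip_width: 0.194
```

```bash
python3 -c "
from h import *
st()"
```

```text
nest [-85.11   0.42] z 49.72 head -15.04 Fnest 10.09 0.16 -3.39 w 0.194 t 27.55
```

Emit:
step_arm(plan="0.2 0 0 0 10;0.5 0 0 0 10;0.8 0 0 0 10;1.1 0 0 0 10;1.4 0 0 0 10;1.7 0 0 0 10;1.9 0 0 0 10;2.05 0 0 0 10;2.15 0 0 0 10;2.2 0 0 0 10")

```text
time_s: 28.55
eef_pos: [522.6, -138.6, 49.7]
ee_rot: [0.0, 0.991, -0.131, 0.002]
force: [5.4, -3.3, -0.2]
grip_width: 0.196
```

```bash
python3 -c "
from h import *
st()"
```

```text
nest [-63.56   0.41] z 49.72 head -15.03 Fnest 6.11 -1.82 -0.21 w 0.196 t 28.55
```

Emit:
step_arm(plan="0.1 0 0 0 10;0.2 0 0 0 10;0.3 0 0 0 10;0.36 0 0 0 10;0.42 0 0 0 10;0.48 0 0 0 10;0.54 0 0 0 10;0.6 0 0 0 10;0.66 0 0 0 10;0.72 0 0 0 10")

```text
time_s: 29.55
eef_pos: [529.3, -140.3, 49.7]
ee_rot: [0.0, 0.991, -0.131, 0.002]
force: [5.4, -2.9, 0.3]
grip_width: 0.195
```

```bash
python3 -c "
from h import *
st()"
```

```text
nest [-56.63   0.44] z 49.74 head -15.02 Fnest 5.97 -1.43 0.28 w 0.195 t 29.55
```

Emit:
step_arm(plan="0.05 0 0 0 10;0.1 0 0 0 10;0.15 0 0 0 10;0.2 0 0 0 10;0.25 0 0 0 10;0.3 0 0 0 10;0.3 0 0 0 10")

```text
time_s: 30.25
eef_pos: [531.5, -140.9, 49.7]
ee_rot: [0.0, 0.991, -0.131, 0.001]
force: [3.6, -2.4, 4.5]
grip_width: 0.196
```

```bash
python3 -c "
from h import *
st()"
```

```text
nest [-54.38   0.45] z 49.69 head -15.02 Fnest 4.12 -1.4 4.48 w 0.196 t 30.25
```

Emit:
step_arm(plan="0.04 0 0 0 10;0.07 0 0 0 10;0.07 0 0 0 10")

```text
time_s: 30.55
eef_pos: [532.0, -141.0, 49.7]
ee_rot: [0.0, 0.991, -0.131, 0.0]
force: [4.0, -2.3, 5.1]
grip_width: 0.194
```

```bash
python3 -c "
from h import *
st()"
```

```text
nest [-53.82   0.46] z 49.66 head -15.01 Fnest 4.46 -1.18 5.08 w 0.194 t 30.55
```

Emit:
step_arm(plan="0.04 0 0 0 10;0.08 0 0 0 10;0.1 0 0 0 10;0.1 0 0 0 10")

```text
time_s: 30.95
eef_pos: [532.3, -141.1, 49.7]
ee_rot: [-0.0, 0.991, -0.131, -0.001]
force: [0.2, -1.9, 8.6]
grip_width: 0.197
```

```bash
python3 -c "
from h import *
st()"
```

```text
nest [-53.52   0.48] z 49.65 head -15.01 Fnest 0.71 -1.81 8.6 w 0.197 t 30.95
```

The blocks have bottomed on the stop and the arm's load is near zero, so I'm releasing.

Emit:
step_arm(plan="0.01 0 0 0 20;0.01 0 0 0 25;0.01 0 0 0 40;0.01 0 0 0 70;0.01 0 0 0 100;0.01 0 0 0 100;0 0 -3 0 100;0 0 -7 0 100;0 0 -11 0 100;0 0 -14 0 100")

```text
time_s: 31.95
eef_pos: [533.0, -141.2, 191.9]
ee_rot: [0.0, 0.991, -0.131, 0.001]
force: [-0.8, -0.1, -0.5]
grip_width: 0.995
```

Emit:
step_arm(plan="2 0 0 0 100;3 0 0 0 100;3 0 0 0 100")

```text
time_s: 32.25
eef_pos: [562.2, -149.1, 189.1]
ee_rot: [-0.0, 0.991, -0.131, -0.0]
force: [-0.3, -0.3, -0.9]
grip_width: 1.0
```

```bash
python3 w.py f1; python3 - <<'E'
from h import *
st()
z=np.load("f1.npz");P=z["P"];n=nest(P)
for lo,hi in((52,62),(36,48),(79,92)):
    m=(P[...,2]>lo)&(P[...,2]<hi)&(z["D"]>0)&(abs(n[...,1])<35)&(abs(n[...,0])<125)
    k,l,s,c=cv2.connectedComponentsWithStats(m.astype(np.uint8))
    for j in range(1,k):
        if s[j,4]>80:
            q=n[l==j]; print((lo,hi),s[j,4],np.percentile(q,1,axis=0).round(1),np.percentile(q,99,axis=0).round(1),P[l==j][:,2].mean().round(1))
save("f1c.png",z["im"][0:330,120:440])
E
```

```text
[ 562.2 -149.1  189.1] head -15.01 t 32.25
nest [-23.25   0.53] z 188.93 head -15.01 Fnest -0.43 -0.52 -0.61 w 1.003 t 32.3
(52, 62) 1941 [33.1 -9.1] [80.2 10.5] 56.6
(52, 62) 82 [-50.9  -6.9] [-43.5  10. ] 57.2
(36, 48) 1014 [ 80.3 -21.8] [91.9 22.3] 42.1
(36, 48) 545 [ 20.3 -13.8] [32.  13.6] 42.6
(36, 48) 5343 [-104.3  -29.7] [-14.5  29.4] 39.8
(79, 92) 438 [-60.3  -6.9] [-43.9   9.3] 83.4
```

View pics/f1c.png

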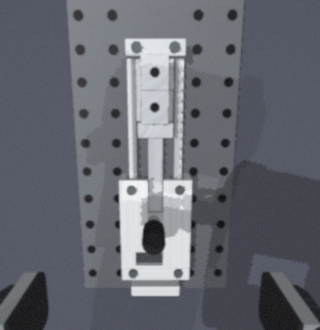

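The picture shows both blocks closed up at crop (154,72) and (154,107) against the stop, with the follower on them at (154,130) and the knob back in the lane at (153,237). By depth the blocks span x 33.1–80.2 and the follower face is at 32.0 (f ≈ 28). The arm is clear, so I'm handing in.

```bash
python3 -c "
from rig import workorder
print(workorder.finish_job())"
```

```text
the job is handed in; nothing more can be done
None
```

Both steel blocks are in the feed track, pressed together against the end stop by the follower, and I handed the job in at about 32 s.

- **Hooking:** I drew the follower back in small steps and felt the slot's end wall at nest x about -86.4 (follower about 61.5 mm, force about 11 N). I then slid the knob into the side notch and unloaded it before letting go.
- **Loading:** I stood both blocks on the track floor one behind the other. Both block tops measured level at z 56.6.
- **Easing down:** I unhooked the knob and lowered the follower onto the blocks with the knob held the whole way. I let go once the force along the track had dropped to about 0.7 N.

**Last checks:** the final wrist picture and depth show the blocks as one run from nest x 33 to 80. The follower face is at 32 (follower about 28 mm, as expected), the knob is back in the lane and the gripper is clear of everything.

- **Disagreement:** at release the gripper position implied a follower reading about 0.5 mm larger than the depth picture, within calibration.
- **Vertical force:** there was also about 8.6 N of vertical force on the tool just before release. I did not look into its cause.
- **Not checked:** I did not recheck the bystanders with a camera at the end. All travel was well above them.

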